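Drag a dropped sight glass out from under a lab riser

ROBOT

A 6-joint arm with a two-finger parallel gripper is mounted at the origin on the work surface. World frame = base frame: x ahead of the robot, y to its left, z up, the work surface at z = 0. Lengths are in m, angles in rad, forces in N, time in s.
With the tool pointing down it reaches from about 0.35 to 0.925 m from the base axis. Payload 6.4 kg.
Tool frame: the origin (TCP) lies on the centre line of the jaws, within the pads' length; the fingertips stand 8 mm ahead of it and the grasp point (between the pads) lies 11 mm behind it (env.tcp_to_tips is the distance from the TCP to the fingertips, in m); z points along the fingers, y is the direction in which the jaws open and shut (so a half turn about z gives the same grasp; the last joint's range is limited). The gripper opens to 85 mm and grips with 20 to 120 N. Pads are 22 mm wide; open, the fingers measure 114 mm over their backs; the gripper's body (76 mm by 85 mm) begins 54 mm behind the grasp point. The pads swing forward as they close: fully open they stand 13 mm farther back than shut.
Start: joints at [-1.35, 0.245, 1.558, -0, 1.339, -0.174], TCP at [0.25, -0.6, 0.239] pointing down, gripper open.
Joint ranges: [-3.13, 3.13], [-1.02, 2.26], [0.13, 2.54], [-0.95, 4.09], [0.21, 2.88], [-2.74, 2.74]. Speed limits (rad/s): [2.57, 2.57, 3.14, 3.14, 3.14, 3.14].

INTERFACE

Orientations are given as a unit quaternion [w, x, y, z].
In Python, from workcell import env, hand, solver, telemetry, grab_frame, camera_info, job_done gives the robot as it stands. Calls block until the motion is done:
- env.move_ptp(position, orientation): joint-space move of the TCP to a pose.
- env.movel(position, frame=None, velocity=0.15): straight line of the TCP; frame=None keeps the orientation; velocity is the mean speed in m/s.
- env.move_joints(angles): joint-space move.
- hand.move_gripper(opening, grip_force=None): opening from 0.0 (shut) to 1.0 (fully open); grip_force is the grip in N (None keeps the last); returns when the fingers have stopped.
- env.wait(seconds).
- solver.inverse_kinematics(position, orientation): joint angles nearest the present ones, or None.
- telemetry.sense(): the state.
- grab_frame(name): name is "scene" or "top"; returns the picture (400x640x3 uint8, blue, green, red); there is no depth.
- camera_info(name): a dict with "mtx" (3x3 intrinsics, pixels), "position" and "rotation" of the camera in the world. Camera axes: x right, y down, z forward; pixel columns grow to the right and rows downward; lengths in m; the calibration is good to about 2 mm. A picture is of the moment at which its call begins. camera_info takes no time and is no camera call.
A pose or a line that the arm cannot do raises env.Unreachable and nothing moves.
- job_done(): hands the job in, once; it reports no verdict.
The state is a dict: "time_s": time; "joint_positions": joint angles; "joint_velocities": joint speeds; "joint_torque": joint torques, N m; "ee_pos": TCP position; "tool_rot": TCP orientation; "force": force on the tool from outside, world axes, zero at the start; "ft_torque": the same for the moment, N m; "gripper_width": opening from 0.0 (shut) to 1.0 (fully open).
Only numpy, scipy, OpenCV 4.12 (cv2) and the standard library are available. Lean on these libraries where they do the work, as an engineer would, in place of code of your own. Each camera call takes 0.05 s, during which the arm holds its last target.

TASK

A glass inspection disc has slipped under the low clear riser on the lab bench. Take the offset probe from its rest, press its rubber pad gently on top of the disc (enough to grip it, but well under 10 N, or the glass cracks) and drag the disc out by the front until all of it lies flat on the open bench just in front of the riser; then put the probe back on its rest as it was and let go. Never touch the disc with the gripper fingers, do not push hard against the riser, and leave the flask, jar and beaker where they stand.

Things in the scene. Friction and masses are not known exactly. Their poses are not given: they have to be found in the camera images.
- riser_front (a point): Low riser fixed to the bench: clear top plate 120 mm deep, 320 wide, 8 thick, its underside 32 mm above the bench; blue side panels (10 mm) and back panel (8 mm); open only in front, towards the robot. This point: middle of the front edge at bench level; x points inwards under the riser (back panel's inner face at x = 112 mm), y left along the edge, z up.
- disc_center (a point): The dropped sight glass: flat disc 44 mm across, 8 mm thick, orange enamelled metal rim around green glass; 50 to 100 g. It lies flat on the bench under the riser, seen through the clear top. This point is its centre, half-way up (4 mm above its underside); z is its axis. It slides on the bench with friction about 0.6.
- probe_grip (a point): The offset probe (0.3 kg): centre of its blue grip block, 50 mm long along x, 22 wide along y, 40 high. x points from the grip along the blade, z up. Grip it firmly (40 N or more) across the 50 mm length, fingers closing along x, so that it cannot pitch. An aluminium plate (60 x 66 x 6 mm) lies right under the block.
- probe_plate (a point): Centre of the underside of the probe's aluminium plate, 26 mm below the grip centre; axes as the grip's. A steel stem goes straight down from here (clamp 22 x 20 mm) to a flat springy steel blade, 20 mm wide and 3 thick, that runs 132 mm ahead along x. The stem is clamped at a height that differs each time; the clamp holds in use.
- over_pad (a point): Point straight above the probe's rubber pad: 120 mm ahead of the grip centre along x, level with the plate's underside. The pad (24 x 24 x 4 mm, under the blade) has its underside 54 to 78 mm below: not measured, find it by touch, say on the open bench. The blade gives 2.2 N per mm; pressed on the disc with 3 to 5 N, the pad (friction about 1.5) drags it, with some creep.
- rest_top (a point): Probe rest fixed to the bench: two black rails along x, 64 mm long, 14 wide, centred 29 mm to either side (y), on a base 80 x 90 x 5 mm. The probe's plate lies on the rails, stem between them, blade along x. This point: midway between the rails at their tops, 85 mm above the bench. At the start the grip centre is 26 mm straight above it, the axes parallel.
- flask: Conical glass flask with a foil cap, 78 mm across and 106 mm high, standing on the bench; origin at the centre of its underside. Leave it alone.
- jar: Small amber glass jar with a blue cap, 38 mm across and 48 mm high, standing on the riser's top; origin at the centre of its underside. Leave it alone.
- beaker: Green glass beaker, 64 mm across and 75 mm high, standing on the bench; origin at the centre of its underside. Leave it alone.
Not all that is in view belongs to the job. What is shaped like the part that bears rest_top but orange or yellow is not meant. Of the things that look like the part that bears probe_grip, the smaller one is meant.

How it is judged:
By the outcome, as a careful person would: the job done as asked, in the order asked, and still so for the second after the job is handed in, with the robot touching nothing.
It also fails if it takes over 59 s, if anything falls off the work surface, if the arm or the gripper's body presses on something with over 40 N, if the wrist force passes 120 N, or if a joint passes its speed limit or range.

## Working session

There is one attempt and no reset: what is moved stays moved. The work goes in short steps, each a Python script; the robot and the scene stay as the last script left them, time stands still between calls to the robot, and variables do not carry over. Pictures are saved under pics/ and viewed, and the job is handed in when it is done.

```bash
ls; mkdir -p pics; python3 - <<'E'
from workcell import *
import cv2
for n in("scene","top"):
    cv2.imwrite(f"pics/{n}0.png",grab_frame(n)); c=camera_info(n); print(n,c)
s=telemetry.sense();print(s)
E
```

```text
pics
scene {'mtx': array([[378.36405147,   0.        , 322.88056335],
       [  0.        , 378.36405147, 200.33111435],
       [  0.        ,   0.        ,   1.        ]]), 'position': array([ 0.97111351, -0.27434355,  1.05418776]), 'rotation': array([-0.24916913,  0.85849749,  0.42951727, -0.12810824])}
top {'mtx': array([[432.2163675 ,   0.        , 317.35353154],
       [  0.        , 432.2163675 , 198.35704852],
       [  0.        ,   0.        ,   1.        ]]), 'position': array([0.40698516, 0.07701596, 1.34113409]), 'rotation': array([-0.02603493,  0.71354646, -0.69998442,  0.01398007])}
{'time_s': 0.1, 'joint_positions': array([-1.35011862e+00,  2.45763729e-01,  1.55891416e+00,  1.98241075e-05,
        1.33868616e+00, -1.74082508e-01]), 'joint_velocities': array([ 0.00095775, -0.00057181, -0.00395577,  0.00089622, -0.00043323,
        0.00029301]), 'joint_torque': array([ 5.21305708e-05, -4.30671608e+01, -3.27129614e+01, -1.17541472e-04,
        2.85265523e-03, -1.85926218e-06]), 'ee_pos': array([ 0.24989237, -0.59951116,  0.23826618]), 'tool_rot': array([-8.85679011e-04,  9.80583770e-01,  1.96098662e-01, -1.09910904e-05]), 'force': array([ 0.38843842, -0.14810821,  0.79617816]), 'ft_torque': array([0.02478658, 0.0031418 , 0.06916272]), 'gripper_width': 1.0003400973079384}
```

View pics/scene0.png

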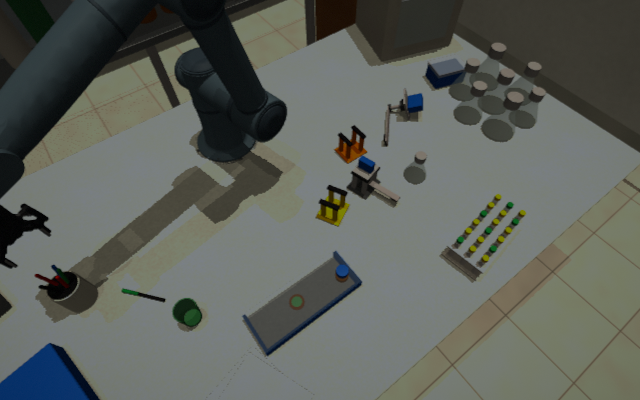

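View pics/top0.png

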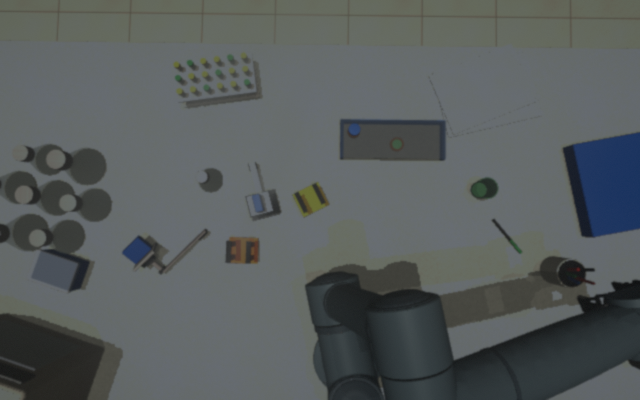

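The top picture shows the probe on its rest near (260,203), the riser spanning (340–445,120–160), the disc at (397,144), the jar at (354,130), the flask at (205,177) and the beaker at (482,188). The orange and yellow rests and the larger probe at (140,250) are decoys.

```bash
python3 - <<'E'
import cv2,numpy as np
t=cv2.imread("pics/top0.png");s=cv2.imread("pics/scene0.png")
def c(im,x0,y0,w,h,k,n):
    im=cv2.convertScaleAbs(im[y0:y0+h,x0:x0+w],alpha=1.6)
    o=cv2.resize(im,None,fx=k,fy=k,interpolation=cv2.INTER_CUBIC)
    for i in range(0,w,10): cv2.putText(o,str(x0+i),(i*k,8),0,.3,(0,0,255)); cv2.line(o,(i*k,10),(i*k,14),(0,0,255))
    for i in range(0,h,10): cv2.putText(o,str(y0+i),(0,i*k+4),0,.3,(0,0,255)); cv2.line(o,(20,i*k),(24,i*k),(0,0,255))
    cv2.imwrite("pics/"+n,o)
c(t,190,155,95,70,8,"a1.png");c(t,330,110,125,60,6,"a2.png")
c(s,335,145,100,70,8,"a3.png");c(s,235,245,135,110,5,"a4.png")
E
```

```text
(no output)
```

View pics/a1.png

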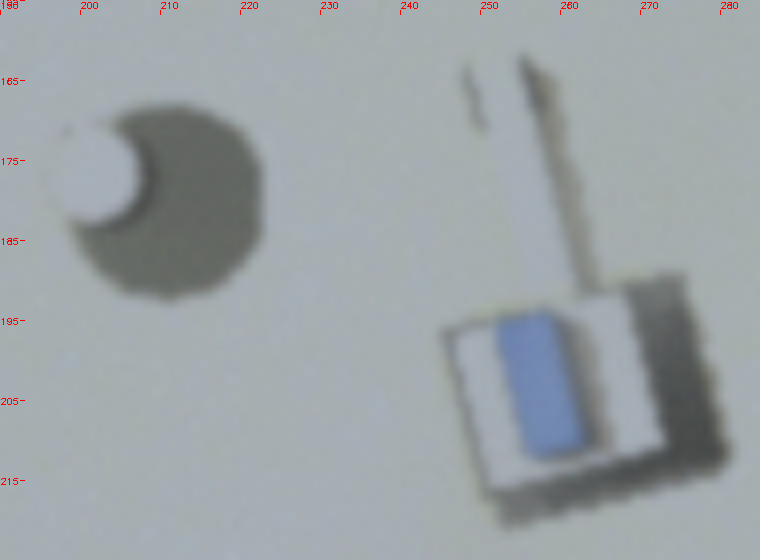

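View pics/a2.png

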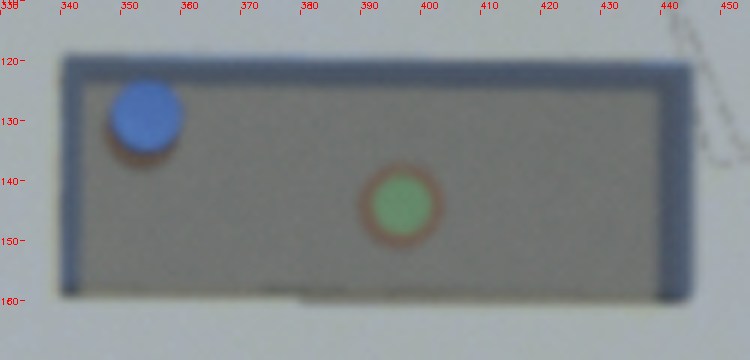

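View pics/a3.png

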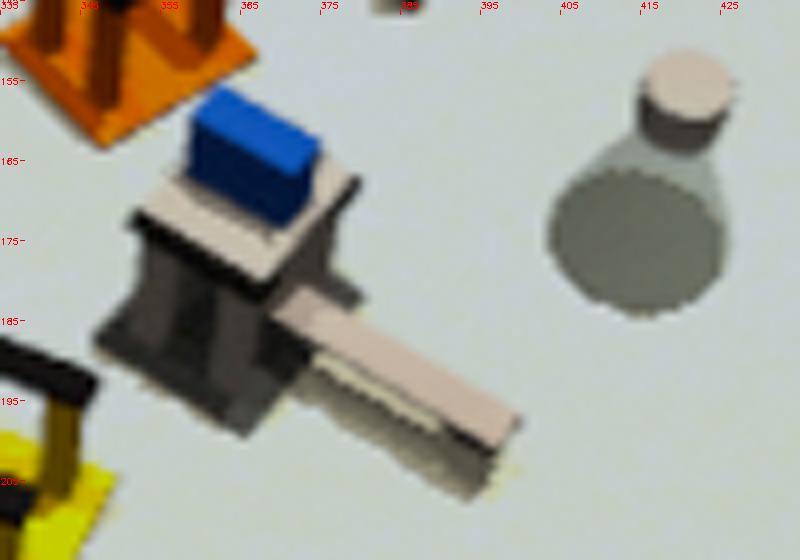

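View pics/a4.png

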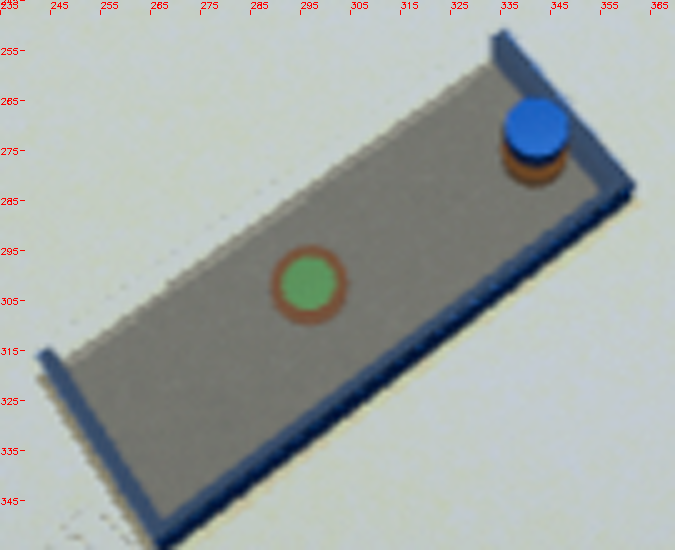

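```bash
cat > h.py <<'E'
from workcell import *
import numpy as np, cv2
from scipy.spatial.transform import Rotation as R
def proj_inv(n,u,v,z):
    c=camera_info(n);q=c["rotation"];M=R.from_quat([q[1],q[2],q[3],q[0]]).as_matrix()
    d=M@np.linalg.solve(c["mtx"],[u,v,1]);p=c["position"];return (p+d*(z-p[2])/d[2])
def proj(n,P):
    c=camera_info(n);q=c["rotation"];M=R.from_quat([q[1],q[2],q[3],q[0]]).as_matrix()
    x=c["mtx"]@(M.T@(np.asarray(P)-c["position"]));return x[:2]/x[2]
def crop(X,Y,x0,y0,k): return (X+.5)/k-.5+x0,(Y+.5)/k-.5+y0
def loc(n,pts,x0,y0,k,z): return np.array([proj_inv(n,*crop(*p,x0,y0,k),z) for p in pts])
E
python3 - <<'E'
from h import *
np.set_printoptions(precision=4,suppress=True)
A1=('top',190,155,8);A2=('top',330,110,6);A3=('scene',335,145,8);A4=('scene',235,245,5)
def g(a,pts,z,l): r=loc(a[0],pts,*a[1:],z)[:,:2];print(l,r.mean(0));print(r,[round(np.linalg.norm(r[i]-r[i-1])*1e3,1) for i in range(len(r))], [round(np.degrees(np.arctan2(*(r[i]-r[i-1])[::-1])),1) for i in range(len(r))])
g(A1,[(497,322),(550,310),(590,447),(540,460)],.131,'blk top')
g(A1,[(445,330),(630,292),(665,445),(490,490)],.091,'plate top')
g(A3,[(192,113),(218,87),(320,143),(297,175)],.131,'blk scene')
g(A3,[(130,218),(185,170),(358,180),(268,280)],.091,'plate scene')
g(A1,[(467,65),(525,55)],.02,'blade tip')
g(A3,[(518,420),(497,450)],.02,'blade tip s')
g(A2,[(62,57),(692,62),(692,303),(62,297)],.04,'riser')
g(A4,[(500,30),(635,185),(160,550),(40,350)],.04,'riser s')
g(A2,[(402,207)],.008,'disc');g(A4,[(310,285)],.008,'disc s')
g(A2,[(147,116)],.088,'jar');g(A4,[(536,127)],.088,'jar s')
g(A1,[(97,177)],.106,'flask');g(A3,[(687,78)],.106,'flask s')
s=telemetry.sense();print(s['time_s'])
E
```

```text
blk top [0.4601 0.266 ]
[[0.4819 0.2832]
 [0.4865 0.2647]
 [0.4386 0.2493]
 [0.4337 0.2668]] [np.float64(51.0), np.float64(19.1), np.float64(50.3), np.float64(18.1)] [np.float64(18.9), np.float64(-76.2), np.float64(-162.2), np.float64(105.7)]
plate top [0.4604 0.2674]
[[0.4811 0.3089]
 [0.4962 0.2419]
 [0.4409 0.2278]
 [0.4233 0.2909]] [np.float64(60.5), np.float64(68.7), np.float64(57.1), np.float64(65.5)] [np.float64(17.3), np.float64(-77.3), np.float64(-165.6), np.float64(105.5)]
blk scene [0.4606 0.2691]
[[0.4394 0.2543]
 [0.4355 0.2707]
 [0.4806 0.2843]
 [0.487  0.267 ]] [np.float64(49.3), np.float64(16.9), np.float64(47.0), np.float64(18.4)] [np.float64(-165.0), np.float64(103.3), np.float64(16.8), np.float64(-69.4)]
plate scene [0.4652 0.259 ]
[[0.4425 0.2237]
 [0.4372 0.2563]
 [0.4826 0.3083]
 [0.4984 0.2477]] [np.float64(60.9), np.float64(33.1), np.float64(69.0), np.float64(62.6)] [np.float64(-156.7), np.float64(99.3), np.float64(48.8), np.float64(-75.3)]
blade tip [0.5899 0.3054]
[[0.5878 0.3166]
 [0.5921 0.2943]] [np.float64(22.7), np.float64(22.7)] [np.float64(100.8), np.
[... 437 characters left out ...]
0.6097  0.0309]
 [ 0.7299  0.0333]
 [ 0.7338 -0.2821]
 [ 0.6101 -0.2797]] [np.float64(310.6), np.float64(120.3), np.float64(315.3), np.float64(123.8)] [np.float64(90.1), np.float64(1.1), np.float64(-89.3), np.float64(178.9)]
disc [ 0.6555 -0.142 ]
[[ 0.6555 -0.142 ]] [np.float64(0.0)] [np.float64(0.0)]
disc s [ 0.658  -0.1402]
[[ 0.658  -0.1402]] [np.float64(0.0)] [np.float64(0.0)]
jar [ 0.6833 -0.0044]
[[ 0.6833 -0.0044]] [np.float64(0.0)] [np.float64(0.0)]
jar s [ 0.684  -0.0031]
[[ 0.684  -0.0031]] [np.float64(0.0)] [np.float64(0.0)]
flask [0.5331 0.4335]
[[0.5331 0.4335]] [np.float64(0.0)] [np.float64(0.0)]
flask s [0.5309 0.4389]
[[0.5309 0.4389]] [np.float64(0.0)] [np.float64(0.0)]
0.1
```

```bash
python3 - <<'E'
from h import *
from scipy.optimize import least_squares
np.set_printoptions(precision=4,suppress=True)
A1=('top',190,155,8);A3=('scene',335,145,8);A2=('top',330,110,6);A4=('scene',235,245,5)
def fit(obs,x0):
    def P(p,l): 
        c,s=np.cos(p[2]),np.sin(p[2]); return [p[0]+c*l[0]-s*l[1],p[1]+s*l[0]+c*l[1],l[2]]
    f=lambda p:np.concatenate([proj(a[0],P(p,l))-crop(*q,*a[1:]) for a,q,l in obs])
    r=least_squares(f,x0,loss='soft_l1');print(r.x[:2],np.degrees(r.x[2]));print(r.fun.reshape(-1,2).round(1).tolist())
b=.131;pl=.091
top=[(A1,(497,322),(.025,.011,b)),(A1,(550,310),(.025,-.011,b)),(A1,(590,447),(-.025,-.011,b)),(A1,(540,460),(-.025,.011,b)),
(A1,(445,330),(.03,.033,pl)),(A1,(630,292),(.03,-.033,pl)),(A1,(665,445),(-.03,-.033,pl)),(A1,(490,490),(-.03,.033,pl))]
sc=[(A3,(192,113),(-.025,-.011,b)),(A3,(218,87),(-.025,.011,b)),(A3,(320,143),(.025,.011,b)),(A3,(297,175),(.025,-.011,b)),
(A3,(130,218),(-.03,-.033,pl)),(A3,(358,180),(.03,.033,pl)),(A3,(268,280),(.03,-.033,pl))]
for o in(top,sc,top+sc): fit(o,[.46,.267,.3])
r1=[(A2,(62,57),(.12,.16,.04)),(A2,(692,62),(.12,-.16,.04)),(A2,(692,303),(0,-.16,.04)),(A2,(62,297),(0,.16,.04))]
r2=[(A4,(500,30),(0,.16,.04)),(A4,(635,185),(.12,.16,.04)),(A4,(160,550),(.12,-.16,.04)),(A4,(40,350),(0,-.16,.04))]
for o in(r1,r2,r1+r2): fit(o,[.605,-.124,0])
print(proj_inv('top',482,188,.075),proj_inv('scene',186,305,.075))
for p in(90,-90):
  for pos,yaw in(([.46,.267,.2],16.5),([.44,-.141,.2],.3)):
    q=R.from_euler('z',yaw+p,degrees=True)*R.from_quat([1,0,0,0]);q=q.as_quat();print(p,solver.inverse_kinematics(pos,[q[3],*q[:3]]))
E
```

```text
[0.4603 0.2668] 15.429171572392562
[[-0.3, 0.1], [0.7, -0.3], [-0.1, -0.2], [-1.4, 0.1], [0.8, 0.2], [-0.3, -0.6], [0.3, 0.3], [0.1, 0.3]]
[0.4612 0.2685] 16.95519421521106
[[-0.7, 0.7], [-0.0, -0.5], [0.8, -0.0], [-0.2, 0.5], [1.0, -0.8], [-0.4, -0.6], [-0.3, 0.5]]
[0.4607 0.2675] 16.058185185136757
[[-0.6, 0.1], [0.3, -0.4], [-0.2, -0.4], [-1.6, 0.0], [0.5, 0.3], [-0.7, -0.8], [0.1, -0.0], [-0.0, 0.2], [-1.0, 0.7], [-0.3, -0.5], [0.4, 0.1], [-0.6, 0.6], [0.6, -0.9], [-0.6, -0.3], [-0.8, 0.6]]
[ 0.6034 -0.1241] 0.4555934580386083
[[-0.3, 0.4], [0.3, 0.4], [0.5, -0.4], [-0.6, -0.4]]
[ 0.6113 -0.1244] 0.41252609140926866
[[1.4, -0.8], [0.9, -0.6], [-0.8, -0.1], [-1.1, 1.8]]
[ 0.6068 -0.1242] 0.5203791758727936
[[-0.3, -0.6], [0.3, -0.7], [0.6, -1.6], [-0.6, -1.5], [0.4, -2.0], [-0.1, -2.0], [-1.5, -1.6], [-1.8, 0.4]]
[ 0.5178 -0.3809  0.075 ] [ 0.512  -0.3855  0.075 ]
90 [ 0.3126  0.0077  1.8934 -0.      1.2405  0.0246]
90 [-0.5563 -0.1708  2.0601 -0.      1.2523 -0.5615]
-90 None
-90 [-0.5563 -0.1708  2.0601 -0.      1.2523  2.5801]
```

```bash
cat >> h.py <<'E'
def quat(yaw):
    q=(R.from_euler('z',yaw+90,degrees=True)*R.from_quat([1,0,0,0])).as_quat();return np.array([q[3],*q[:3]])
def F(n=1):
    s=telemetry.sense();return np.round(s['force'],2),np.round(s['ee_pos'],4),round(s['time_s'],2),round(s['gripper_width'],3)
E
python3 - <<'E'
from h import *
env.move_ptp([.4607,.2672,.2],quat(16.2)); print(F())
cv2.imwrite("pics/t1.png",grab_frame("top")[130:240,190:340].repeat(5,0).repeat(5,1));cv2.imwrite("pics/s1.png",grab_frame("scene")[80:240,290:450].repeat(3,0).repeat(3,1))
E
```

```text
(array([-0.13, -1.09,  0.11]), array([0.4611, 0.2667, 0.2   ]), 3.23, 1.002)
```

View pics/s1.png

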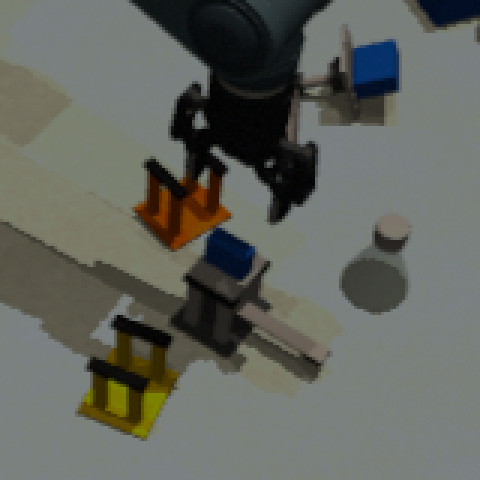

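The fingers straddle the block at about (230,250) in the crop and the jaws run along its length. I'll lower, grip and lift.

```bash
python3 - <<'E'
from h import *
env.movel([.4607,.2672,.104],velocity=.1); print(F())
hand.move_gripper(0.0,80); env.wait(.2); print(F())
s=telemetry.sense();np.save('grasp.npy',np.r_[s['ee_pos'],s['tool_rot']]);print(s['tool_rot'],quat(16.2))
env.movel([.4607,.2672,.124],velocity=.05);print(F())
cv2.imwrite("pics/s2.png",grab_frame("scene")[100:220,310:430].repeat(4,0).repeat(4,1))
E
```

```text
(array([0.26, 0.81, 0.33]), array([0.4613, 0.2674, 0.1048]), 4.43, 0.997)
(array([0.93, 0.28, 5.24]), array([0.4614, 0.2674, 0.1048]), 5.06, 0.577)
[4.75481464e-04 6.00411022e-01 7.99691145e-01 6.71921330e-04] [0.         0.60042023 0.79968466 0.        ]
(array([-0.1 , -0.49, -2.06]), array([0.4605, 0.2672, 0.124 ]), 5.61, 0.572)
```

View pics/s2.png

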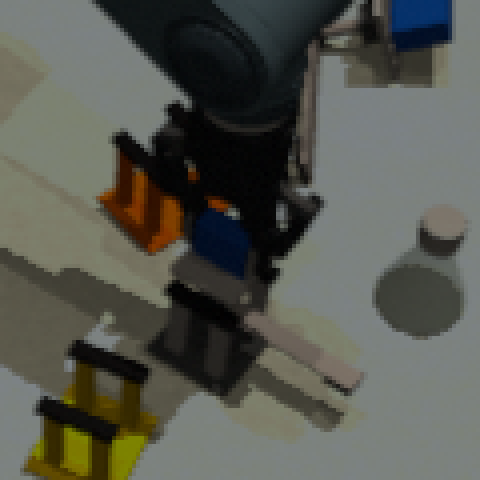

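```bash
cat >> h.py <<'E'
def favg(T=.2,n=10):
    f=[];p=[]
    for i in range(n):
        env.wait(T/n);s=telemetry.sense();f.append(s['force']);p.append(s['ee_pos'])
    return np.mean(f,0),np.std(f,0),np.mean(p,0),s['time_s']
E
python3 - <<'E'
from h import *
np.set_printoptions(precision=4,suppress=True)
env.movel([.4607,.2672,.21],velocity=.15);print(F())
q=quat(.4)
env.move_ptp([.425,-.142,.21],q);print(F())
env.movel([.425,-.142,.104],velocity=.12);env.wait(.2)
f0,sd,p,t=favg();print(f0,sd,p,t);np.save('tare.npy',f0)
z=.104
while z>.068:
    z-=.002;env.movel([.425,-.142,z],velocity=.03)
    f,sd,p,t=favg(.06,6);print(round(z,4),(f-f0),p[2],round(t,2))
    if f[2]-f0[2]>2.5:break
E
```

```text
(array([ 0.84,  0.67, -3.07]), array([0.46  , 0.267 , 0.2089]), 6.38, 0.572)
(array([-0.45, -0.19, -2.77]), array([ 0.4252, -0.1414,  0.2098]), 7.9, 0.578)
[ 0.1948  0.0614 -2.8533] [0.4393 0.6128 0.3953] [ 0.4253 -0.1422  0.1045] 9.3
0.102 [-0.2396  0.2302  0.1145] 0.10182147225225624 9.6
0.1 [-0.1499 -0.1832 -0.4585] 0.09984833517569698 9.9
0.098 [-0.277  -0.2226 -0.1373] 0.09787466407997074 10.2
0.096 [-0.5502  0.0127  0.065 ] 0.0958733022821769 10.5
0.094 [ 0.0071  0.0157 -0.1801] 0.09388270480237247 10.8
0.092 [-0.3993  0.0021  0.2491] 0.0918733470695177 11.1
0.09 [-0.2365 -0.3695 -0.3442] 0.08988109332336201 11.4
0.088 [-0.3466 -0.231  -0.2594] 0.08786452030539599 11.7
0.086 [-0.5693 -0.0054 -0.1892] 0.08588467374754055 12.0
0.084 [-0.2654  0.1183 -0.2187] 0.08387907540226867 12.3
0.082 [-0.1849  0.1425 -0.2949] 0.08187591581062813 12.6
0.08 [ 0.1677 -0.1099 -0.2807] 0.07987954837189869 12.9
0.078 [-0.143  -0.2782 -0.3011] 0.07786813021263389 13.2
0.076 [-0.0266 -0.0743 -0.128 ] 0.07587887866621075 13.5
0.074 [-0.3427 -0.1554  1.6368] 0.0742239454914408 13.8
0.072 [-3.5061  0.0378  5.6671] 0.07226847909195064 14.1
```

```bash
python3 - <<'E'
from h import *
env.movel([.425,-.142,.0895],velocity=.05)
env.movel([.5365,-.142,.0895],velocity=.08)
f,sd,p,t=favg(.2,10);print(f-np.load('tare.npy'),p,t)
def c(im,x0,y0,w,h,k,n):
    cv2.imwrite("pics/"+n,cv2.resize(cv2.convertScaleAbs(im[y0:y0+h,x0:x0+w],alpha=2),None,fx=k,fy=k,interpolation=cv2.INTER_CUBIC))
c(grab_frame('top'),330,110,125,100,6,'t3.png');c(grab_frame('scene'),235,225,135,120,5,'s3.png')
E
```

```text
[-2.01931889e-01  1.36367183e-04 -3.55174152e-01] [ 0.53617985 -0.14199288  0.08948527] 16.3083
```

View pics/t3.png

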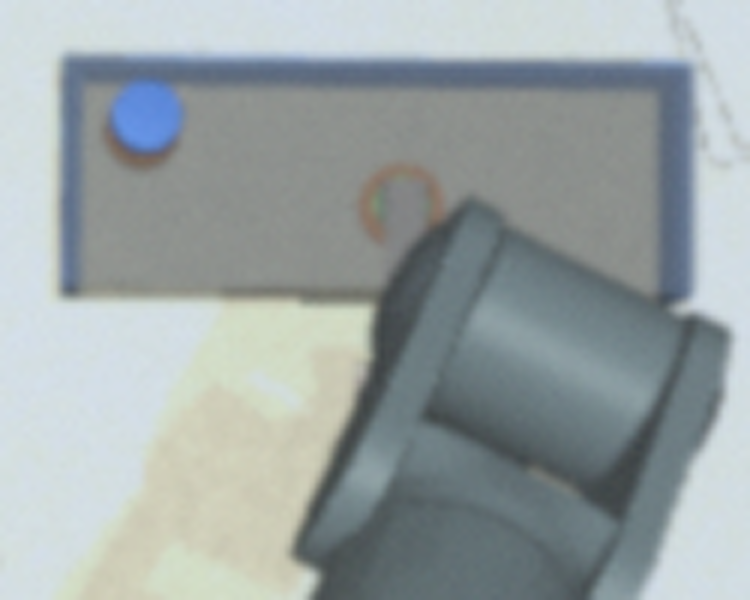

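View pics/s3.png

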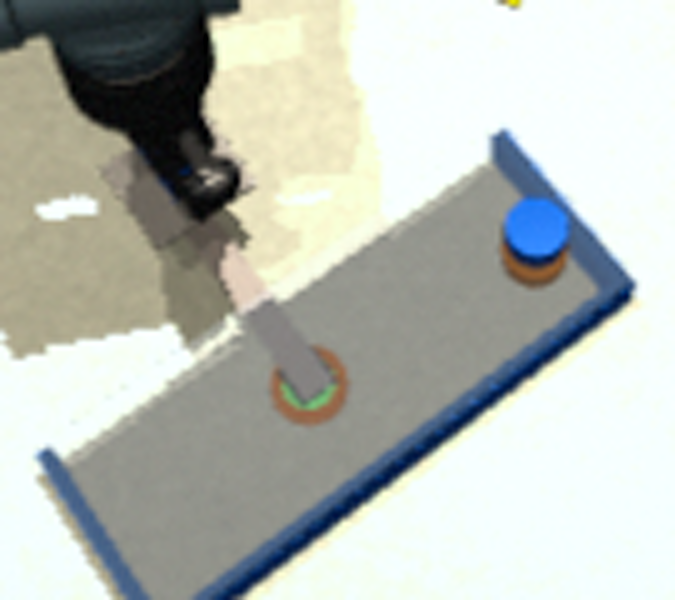

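The blade tip shows inside the disc's far rim, at about (403,176) with the disc centre at (402,207) in the top crop, and it is well centred. Now the press.

```bash
python3 - <<'E'
from h import *
np.set_printoptions(precision=4,suppress=True)
f0=np.load('tare.npy')-[.2,0,.22]
for z in(.085,.083,.0822,.0816,.0811,.0806,.080):
    env.movel([.5365,-.142,z],velocity=.02)
    f,sd,p,t=favg(.12,12);print(z,f-f0,p,round(t,2))
    if f[2]-f0[2]>3.6:break
E
```

```text
0.085 [ 0.2169 -0.0118  0.107 ] [ 0.5364 -0.142   0.0849] 16.88
0.083 [0.0488 0.1785 0.3476] [ 0.5366 -0.1421  0.0831] 17.23
0.0822 [-1.086  -0.0464  1.6628] [ 0.5366 -0.1421  0.0824] 17.58
0.0816 [-1.8706  0.0049  3.1809] [ 0.5365 -0.1421  0.0817] 17.93
0.0811 [-2.8463 -0.1909  4.1793] [ 0.5365 -0.142   0.0812] 18.28
```

```bash
python3 - <<'E'
from h import *
np.set_printoptions(precision=4,suppress=True)
f0=np.load('tare.npy')-[.2,0,.22]
z=.0811
for x in(.5265,.51,.49,.47,.4435):
    env.movel([x,-.142,z],velocity=.04)
    f,sd,p,t=favg(.08,8);d=f-f0;print(x,z,d,p,round(t,2))
    if d[2]>5:z+=(d[2]-4)/2200
    if d[2]<3:z-=(4-d[2])/2200
def c(im,x0,y0,w,h,k,n):
    cv2.imwrite("pics/"+n,cv2.resize(cv2.convertScaleAbs(im[y0:y0+h,x0:x0+w],alpha=2),None,fx=k,fy=k,interpolation=cv2.INTER_CUBIC))
c(grab_frame('top'),330,110,125,100,6,'t4.png');c(grab_frame('scene'),235,225,135,120,5,'s4.png')
E
```

```text
0.5265 0.0811 [ 0.0215 -0.2843  3.6461] [ 0.5264 -0.1421  0.0813] 18.75
0.51 0.0811 [-1.0244  0.064   3.9276] [ 0.5095 -0.1419  0.081 ] 19.38
0.49 0.0811 [-1.4146  0.1532  4.3425] [ 0.4895 -0.1419  0.081 ] 20.09
0.47 0.0811 [-1.2693 -0.1901  4.2543] [ 0.4695 -0.1419  0.081 ] 20.81
0.4435 0.0811 [-0.3666 -0.5692  4.0593] [ 0.4431 -0.1419  0.081 ] 21.68
```

View pics/t4.png

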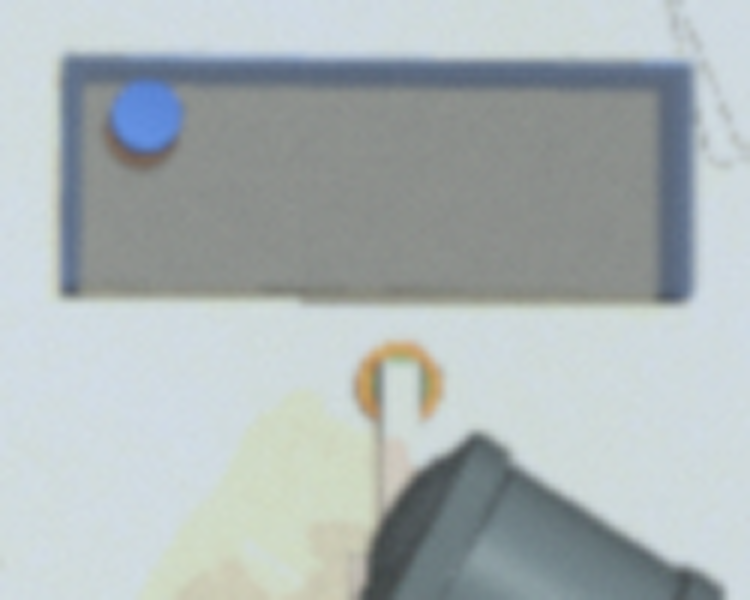

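View pics/s4.png

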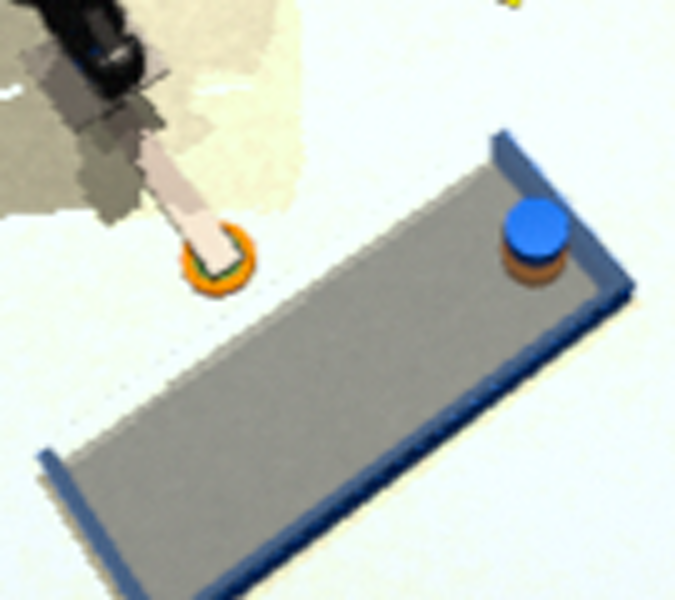

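The disc is clear of the riser: its rim starts at row 341 against the front edge at row 300, about 20 mm. The jar hasn't moved. Next I lift off and return the probe.

```bash
python3 - <<'E'
from h import *
np.set_printoptions(precision=4,suppress=True)
f0=np.load('tare.npy')
env.movel([.4435,-.142,.1],velocity=.04)
env.movel([.4435,-.142,.21],velocity=.15)
env.move_ptp([.4607,.2672,.21],quat(16.2));env.wait(.3)
f,sd,p,t=favg(.1,10);print(f-f0,p,t)
env.movel([.4607,.2672,.118],velocity=.1);env.wait(.15)
f,sd,p,t=favg(.1,10);print(f-f0,p,t)
def c(im,x0,y0,w,h,k,n):
    cv2.imwrite("pics/"+n,cv2.resize(cv2.convertScaleAbs(im[y0:y0+h,x0:x0+w],alpha=2),None,fx=k,fy=k,interpolation=cv2.INTER_CUBIC))
c(grab_frame('top'),330,110,125,100,6,'t5.png');c(grab_frame('scene'),310,100,130,110,5,'s5.png')
E
```

```text
[-0.0545 -0.1046  0.3009] [0.4609 0.2668 0.2101] 25.1917
[-0.0687 -0.4192 -0.2968] [0.4612 0.2674 0.1187] 26.4917
```

View pics/t5.png

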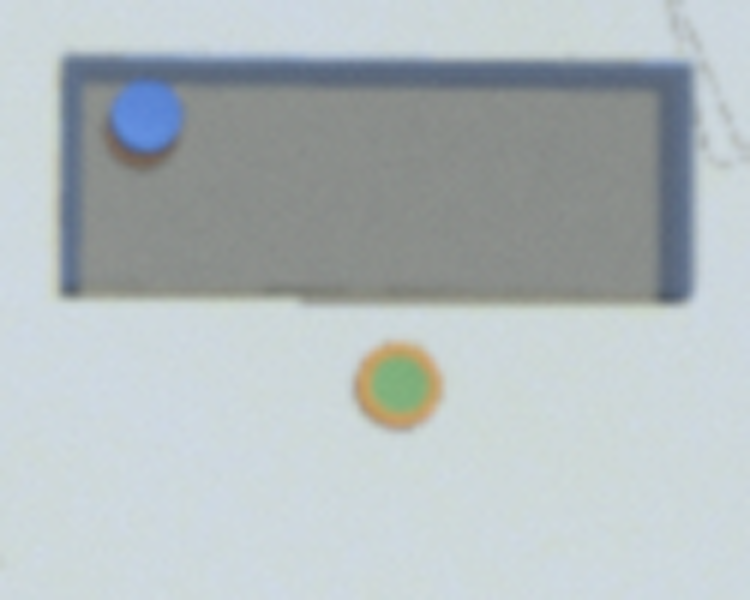

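View pics/s5.png

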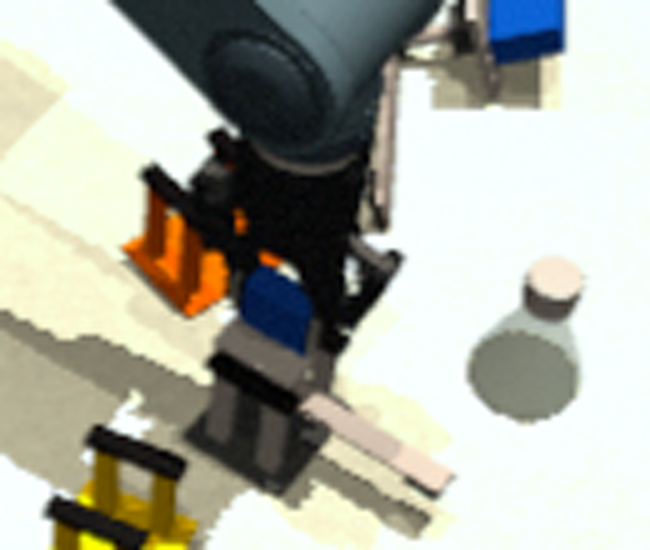

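The disc lies flat and intact at crop (399,386). The probe is aligned above the rest, so I lower it until it seats.

```bash
python3 - <<'E'
from h import *
np.set_printoptions(precision=4,suppress=True)
f0=np.load('tare.npy')
for z in(.108,.106,.105,.1045,.104,.1035):
    env.movel([.4607,.2672,z],velocity=.05)
    f,sd,p,t=favg(.08,8);print(z,f-f0,p,round(t,2))
    if f[2]-f0[2]>3:break
hand.move_gripper(1.0);env.wait(.2);print(F())
env.movel([.4607,.2672,.2],velocity=.1)
env.move_ptp([.42,.05,.3],quat(16.2));env.wait(.2);print(F())
def c(im,x0,y0,w,h,k,n):
    cv2.imwrite("pics/"+n,cv2.resize(cv2.convertScaleAbs(im[y0:y0+h,x0:x0+w],alpha=1.6),None,fx=k,fy=k,interpolation=cv2.INTER_CUBIC))
t=grab_frame('top');s=grab_frame('scene')
c(t,190,155,95,70,8,'t6.png');c(s,335,145,100,70,8,'s6.png');cv2.imwrite('pics/t6f.png',t)
E
```

```text
0.108 [-0.0312  0.3676 -0.0994] [0.4604 0.2671 0.1075] 27.01
0.106 [-0.2145 -0.3324 -0.4506] [0.4607 0.2672 0.106 ] 27.32
0.105 [-0.0788  0.2396 -0.0246] [0.4607 0.2672 0.105 ] 27.64
0.1045 [-2.19   -1.1024  4.3915] [0.4608 0.2672 0.1049] 27.96
(array([-0.33, -0.07, -0.07]), array([0.4607, 0.2672, 0.1045]), 28.62, 0.997)
(array([-1.01, -0.48,  0.32]), array([0.4199, 0.0508, 0.2992]), 30.88, 0.999)
```

View pics/t6.png

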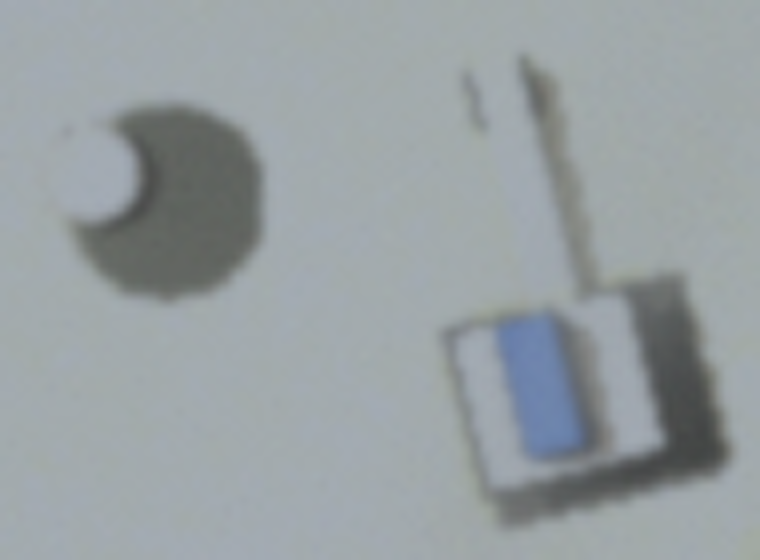

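View pics/s6.png

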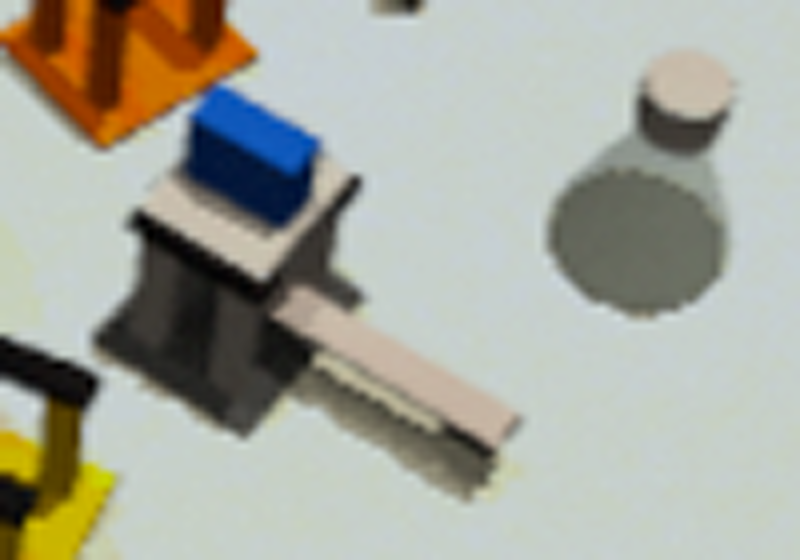

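View pics/t6f.png

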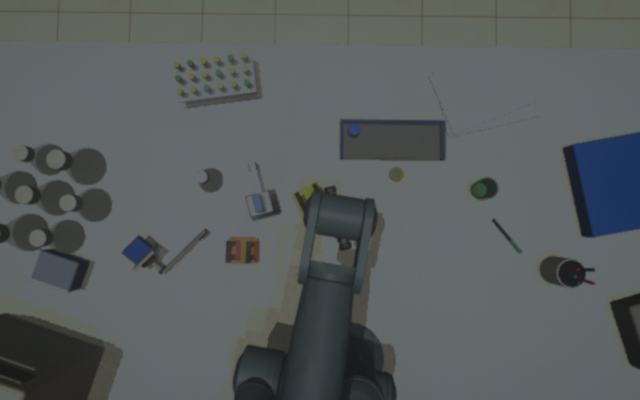

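The probe is back on the rest exactly where it was, with the block corners at the same pixels. The disc is at (396,174) in front of the riser, and the flask, jar and beaker are unchanged.

```bash
python3 -c "
from workcell import *
job_done()"
```

```text
the job is handed in; nothing more can be done
```

The job is done and handed in at about 31 s, under the 59 s limit. The disc is out on the open bench, and the probe is back on its rest with the gripper clear.

- **Grip and touch:** I gripped the probe at 80 N and found the pad height by touching the open bench. Readings there peaked at about 5.9 N.
- **Drag:** I pressed the pad on the disc at about 4 N and pulled it about 93 mm straight out. The highest reading on the disc was 4.3 N, taken at stops rather than continuously. The wrist sensor is noisy by about 0.5 N.
- **Disc:** The pictures show it flat and whole, with its rim about 20 mm in front of the riser's front edge. I saw no contact between the probe and the riser.
- **Probe:** It seated with about 4 N. Its block, plate and blade show at the same pixels as in the first pictures.
- **Flask, jar and beaker:** All three look unmoved in the final pictures.
- **Disagreement:** The two cameras put the riser's front edge about 8 mm apart (x = 0.603 against 0.611 m). I used a middle value, and the 20 mm gap covers the difference.

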